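# Set the board rack's dividers with the hooked spacing gauge

## Task

The dividers of the wooden board rack have been slid apart. Take the hooked wooden gauge and, beginning at the divider next to the fixed cheek and stepping outwards, hang it over each divider with its hook on the far side and draw that divider towards the cheek until the gauge's block comes up snug against the cheek, or against the divider you set before, and hold a light pressure there for a moment, so that all three slots come out one gauge wide. Feel for that touch, do not shove on or lean hard on the rack, and at the end stand the gauge upright on the worktop, clear of the rack, with everything else left where it is.

Things in the scene. Friction and masses are not known exactly. Their poses are not given: they have to be found in the camera images.
- rack: the board rack, fixed to the worktop: two steel rails 26 mm above the worktop between two wooden feet, 120 mm wide and about 320 mm long. Origin on the worktop under the middle of the fixed cheek's inner face; +y runs along the row of dividers away from the cheek, x across it, z up
- cheek: the fixed upright wooden end of the rack, 100 mm wide, 14 mm thick, top 104 mm above the worktop; origin and axes as the rack's, so its inner face is y = 0. It does not move
- divider1: divider 1, counted from the cheek: an upright light-wood frame of the rack, 100 mm wide, 8 mm thick, its rounded top edge 104 mm above the worktop. It slides stiffly along the rack's rails and stays where left; about 10 N move it. Origin at worktop height under its middle; axes as the rack's. It starts 51 to 69 mm from the cheek's inner face (to its middle)
- divider2: divider 2, counted from the cheek: an upright light-wood frame of the rack, 100 mm wide, 8 mm thick, its rounded top edge 104 mm above the worktop. It slides stiffly along the rack's rails and stays where left; about 6 N move it. Origin at worktop height under its middle; axes as the rack's. It starts 110 to 130 mm from the cheek's inner face (to its middle)
- divider3: divider 3, counted from the cheek: an upright light-wood frame of the rack, 100 mm wide, 8 mm thick, its rounded top edge 104 mm above the worktop. It slides stiffly along the rack's rails and stays where left; about 4 N move it. Origin at worktop height under its middle; axes as the rack's. It starts 172 to 200 mm from the cheek's inner face (to its middle)
- gauge_center (a point): the hooked gauge, loose, 0.14 kg, standing upright on the worktop; this is the centre of its wooden block, 41 mm above its underside. The block is 50 mm (x) by 33 mm (y) by 82 mm (z), lower edges rounded, with a steel hook on its +y face; above the hook it is free to be gripped across its 33 mm. For use its +y must point along the rack's +y (block towards the cheek)
- gauge_slot (a point): middle of the top of the hook's slot, 21.5 mm in +y from the block's centre and 28 mm above the block's underside, where the hook's bridge (4 mm steel, 40 mm wide) rests on a divider's top. The slot between block and down-turned lip is 10 mm wide, wider at its mouth by a rounded block edge and a flared lip end; lip and block reach 28 mm below the bridge. Axes as the gauge's
- gauge: the same gauge; origin under the centre of its block. Pulled by its lip it has 2 mm of play on an 8 mm divider, so its 33 mm block leaves a 35 mm slot. Snug means that, besides the force that slides the divider, the block leans on the cheek or the divider before with some 4 N for a moment; a divider set before gives way at its own sliding force, and with it its slot
- spice: spice jar with a red lid, diameter 45 mm, 106 mm high, a bystander; origin at the centre of its underside
- drum: small white drum with a lid, diameter 56 mm, 74 mm high, a bystander; origin at the centre of its underside
- garlic: bulb of garlic, about 52 mm, a bystander; origin at its underside

How it is judged (in metres and radians):
On the way, in this order (a step that is already met when the one before it is completed fails the run):
1. divider 1 is drawn up by the gauge: the gauge bears on it (more than 1 N) and at once on the cheek (more than 3 N), with that slot 33.5 to 36.5 mm wide (contact force between gauge and divider1 above 1 N and contact force between gauge and cheek above 3 N and y of divider1 in the frame of cheek between 0.0375 and 0.0405 m), for 0.15 s.
2. divider 2 is drawn up by the gauge: the gauge bears on it (more than 1 N) and at once on divider 1 (more than 3 N), with that slot 33.5 to 36.5 mm wide (contact force between gauge and divider2 above 1 N and contact force between gauge and divider1 above 3 N and y of divider2 in the frame of divider1 between 0.0415 and 0.0445 m), for 0.15 s.
3. divider 3 is drawn up by the gauge: the gauge bears on it (more than 1 N) and at once on divider 2 (more than 3 N), with that slot 33.5 to 36.5 mm wide (contact force between gauge and divider3 above 1 N and contact force between gauge and divider2 above 3 N and y of divider3 in the frame of divider2 between 0.0415 and 0.0445 m), for 0.15 s.
At the end, for the whole second after the job is handed in: Each of the three slots (cheek to divider 1, divider 1 to 2, divider 2 to 3) is 35 mm wide, within 1.5 mm; the gauge stands upright on the worktop, released, still, and not touching the rack (y of divider1 in the frame of cheek between 0.0375 and 0.0405 m and y of divider2 in the frame of divider1 between 0.0415 and 0.0445 m and y of divider3 in the frame of divider2 between 0.0415 and 0.0445 m and angle between gauge_center's own z axis and vertical below 0.1 rad and height (world z) of gauge_center between 0.036 and 0.046 m and contact force between gauge and rack below 0.1 N and linear speed of gauge below 0.02 m/s).
It fails at once if the gauge is pressed on the rack, its cheek or its dividers with more than 30 N (contact force between gauge and rack above 30 N).
It fails at once if the fingers touch the rack or its dividers hard (more than 5 N) (contact force between the fingers and rack above 5 N).
It fails at once if the spice jar, drum or garlic is moved by more than 30 mm (distance of any of spice, drum, garlic from where it was at the start of the episode above 0.03 m).
It also fails if it takes over 67 s, if anything falls off the work surface, if the arm or the gripper's body presses on something with over 40 N, if the wrist force passes 120 N, or if a joint passes its speed limit or range.

## Robot

A 6-joint arm with a two-finger parallel gripper is mounted at the origin on a cart in front of the work surface, level with it; the furniture and walls round the work are solid. World frame = base frame: x ahead of the robot, y to its left, z up, the work surface at z = 0. Lengths are in m, angles in degrees, forces in N, time in s.
With the tool pointing down it reaches from about 0.25 to 0.725 m from the base axis. Payload 9.7 kg.
Tool frame: the origin (TCP) lies midway between the tips of the shut fingers; the grasp point (between the pads) lies 19 mm behind it; z points along the fingers, y is the line along which they close (so a half turn about z gives the same grasp; the last joint's range is limited). The gripper opens to 85 mm and grips with 20 to 120 N. Pads are 22 mm wide; open, the fingers measure 114 mm over their backs; the gripper's body (76 mm by 85 mm) begins 54 mm behind the grasp point. The pads swing forward as they close: fully open they stand 13 mm farther back than shut.
Start: joints at [-71.104, 4.979, 10.078, 95.1, 0, 90], TCP at [0.178, -0.52, 0.231] pointing down, gripper open.
Joint ranges: [-179.16, 179.16], [-48.56, 103.87], [-65.8, 70.77], [-126.05, 130.52], [-82.76, 87.17], [-180, 180]. Speed limits (degrees/s): [127.2, 127.2, 147.25, 180, 180, 180].

## Interface

Orientations are given as [roll, pitch, yaw] about the fixed x, y, z axes, in that order (R = Rz(yaw) Ry(pitch) Rx(roll)).
In Python, from workcell import bot gives the robot as it stands.
- The arm moves only by the shell command python3 -m crank 'ROWS' [FORCE]. ROWS is JSON, a list of rows, each an object with "gripper": the finger opening in mm, from 0 to 85.4; "travel": the shift along the tool's x, y, z in mm, a list of three; "twist": the turn, a rotation vector about the tool's x, y, z in rad, a list of three. In form: [{"gripper": gripper, "travel": [tx, ty, tz], "twist": [rx, ry, rz]}, ...]. A call has 1 to 12 rows; each row shifts and turns the commanded pose from where the row before left it, along the tool's axes as they then stand; what a row does not reach is not made up. A row lasts 1/8 s, in which the tool goes at most 62.5 mm and 10.7 degrees, less where a joint would pass 70% of its speed; a pose out of reach is approached as far as the arm can. A call is refused whole if a number of a shift passes 62.5 or a number of a turn 0.188, either way. A call with a gripper value outside its range is refused whole. The fingers move at their own pace and stop on an object; FORCE is the grip in N (left out, the last holds). Time passes only in rows, so rows that do not move let the fingers close. It gives the time, the measured TCP pose, the force, the opening and the grip force at its end, in the units of the state.
- bot.get_obs(): the state, without advancing time (a new reading comes with each control period).
- bot.camera(name): name is "side" or "top" or "wrist"; returns the picture (420x560x3 uint8, red, green, blue); there is no depth.
- bot.calibration(name): a dict with "vfov" (degrees; the focal length in pixels is half the picture's height over the tangent of half this angle, whatever the lens; pixels are square), "cx", "cy" (the principal point, pixels), "camera_from_world" (4x4, takes a point from world to camera coordinates). Camera axes: x right, y down, z forward; pixel columns grow to the right and rows downward; lengths in m; the calibration is good to about 2 mm. The wrist camera is an equidistant fisheye: a pixel r from the principal point sees the ray r / f radians off the axis. A picture is of the moment at which its call begins: read the wrist's pose just before it. calibration takes no time and is no camera call; for the wrist camera it gives the pose at the moment of the call.
- bot.job_done(): hands the job in; it is judged then, once.
The state is a dict: "time": time; "q": joint angles; "qd": joint speeds; "joint_efforts": joint torques, N m; "ee_pos": TCP position; "tcp_rot": TCP orientation; "wrist_force": force on the tool from outside, world axes, zero at the start; "torque": the same for the moment, N m; "opening": finger opening in m; "grasp_force": force on a finger pad.
Only numpy, scipy, OpenCV 4.12 (cv2) and the standard library are available. Lean on these libraries where they do the work, as an engineer would, in place of code of your own. Each camera call takes 0.05 s, during which the arm holds its last target. There are 200 camera calls.

## Working session

There is one attempt and no reset: what is moved stays moved. The work goes in short steps, Python scripts to look and compute and a shell command to move; the robot and the scene stay as the last step left them, time stands still between calls to the robot, and variables do not carry over. Pictures are saved under pics/ and viewed, at most 10 in all, crops included, and the job is handed in when it is done.

```bash
ls; mkdir -p pics
python3 - <<'E'
from workcell import bot
import cv2,numpy as np
o=bot.get_obs(); print(o)
for n in ("side","top"):
    im=bot.camera(n); cv2.imwrite(f"pics/{n}0.png",im[:,:,::-1]); c=bot.calibration(n); print(n,c)
E
```

```text
pics
{'time': 0.0, 'q': array([-7.11019486e+01,  5.01060124e+00,  1.00358614e+01,  9.50998185e+01,
        3.80536474e-04,  9.00016818e+01]), 'qd': array([ 0.00297556, -0.09624313, -0.0754137 , -0.15666392, -0.01035474,
       -0.12899655]), 'joint_efforts': array([ 1.40162065e-04, -5.20394683e+01,  4.64800787e+01,  1.64504122e-02,
        2.79044990e-06,  9.65467599e-07]), 'ee_pos': array([ 0.17806631, -0.520141  ,  0.23060046]), 'tcp_rot': array([-1.79925442e+02, -3.78347661e-04,  1.88963692e+01]), 'wrist_force': array([-0.90028905, -0.61236458, -0.29458831]), 'torque': array([-0.0258447 , -0.00354839,  0.02727464]), 'grasp_force': 0.0, 'opening': 0.08544112679192063}
side {'vfov': 48.768646594625885, 'cx': 286.2803720953866, 'cy': 216.27418097366265, 'camera_from_world': array([[ 0.99091518, -0.13396888, -0.01180895, -0.47566268],
       [-0.10397039, -0.70740266, -0.69912205,  0.18487103],
       [ 0.08530691,  0.69399843, -0.71490482,  0.96222645],
       [ 0.        ,  0.        ,  0.        ,  1.        ]])}
top {'vfov': 52.60971044841301, 'cx': 271.6243041402114, 'cy': 204.80126770864499, 'camera_from_world': array([[-0.01763368, -0.9998412 ,  0.00257319,  0.13320185],
       [-0.99822455,  0.01745861, -0.05694679,  0.50638487],
       [ 0.05689282, -0.0035728 , -0.9983739 ,  1.06114928],
       [ 0.        ,  0.        ,  0.        ,  1.        ]])}
```

View pics/side0.png

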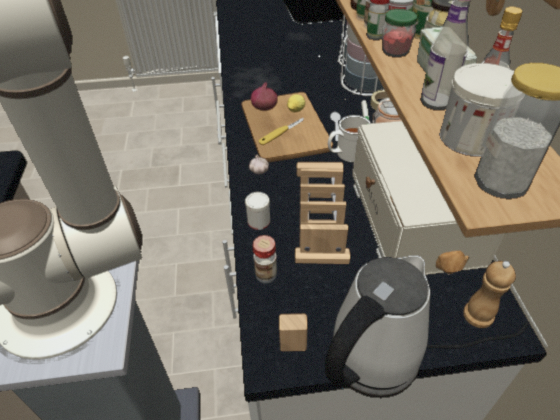

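View pics/top0.png

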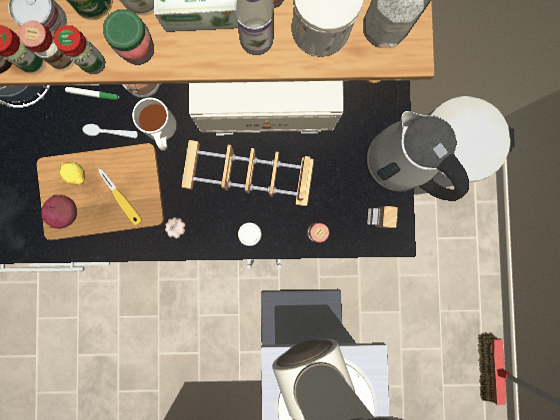

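The side view shows the gauge block at (292,332), the rack cheek at (325,245) and the dividers behind it. The top view shows the gauge at (385,217) with its hook to the left (+y), the cheek at (305,182) and dividers near cols 276, 251 and 228. I'll take rough positions from the top view.

```bash
cat > h.py <<'E'
import numpy as np,cv2
from workcell import bot
def ray(c,name,uv,T=None):
    f=210/np.tan(np.radians(c['vfov'])/2); uv=np.asarray(uv,float).reshape(-1,2)
    d=(uv-[c['cx'],c['cy']])/f
    if name=='wrist':
        r=np.linalg.norm(d,axis=1)+1e-9
        v=np.c_[d*(np.sin(r)/r)[:,None],np.cos(r)]
    else: v=np.c_[d,np.ones(len(d))]
    M=c['camera_from_world']; R=M[:3,:3]; o=-R.T@M[:3,3]
    return o,v@R
def plane(c,name,uv,z):
    o,v=ray(c,name,uv); return o+v*((z-o[2])/v[:,2])[:,None]
def proj(c,name,P):
    M=c['camera_from_world']; X=np.atleast_2d(P)@M[:3,:3].T+M[:3,3]
    f=210/np.tan(np.radians(c['vfov'])/2); n=np.linalg.norm(X[:,:2],axis=1)
    s=(np.arctan2(n,X[:,2])/n if name=='wrist' else 1/X[:,2])
    return X[:,:2]*s[:,None]*f+[c['cx'],c['cy']]
E
python3 - <<'E'
from h import *
im=cv2.imread('pics/top0.png'); c=bot.calibration('top')
hsv=cv2.cvtColor(im,cv2.COLOR_BGR2HSV)
m=cv2.inRange(hsv,(8,70,110),(25,255,255))
roi=np.zeros_like(m); roi[135:240,175:420]=1; m=m*roi
n,l,s,ce=cv2.connectedComponentsWithStats(m)
for i in range(1,n):
    if s[i,4]<25: continue
    r=cv2.minAreaRect(np.argwhere(l==i)[:,::-1].astype(np.float32)); b=cv2.boxPoints(r)
    z=.082 if s[i,0]>360 else .104
    print(s[i],np.round(r[0],1),np.round(r[1],1),round(r[2],1),'ctr',np.round(plane(c,'top',r[0],z)[0],3),'box',np.round(plane(c,'top',b,z)[:,:2],3).tolist())
cv2.imwrite('pics/crop.png',cv2.resize(im[130:245,175:415],None,fx=3.3,fy=3.3,interpolation=cv2.INTER_CUBIC))
E
```

```text
[181 140  18  49 528] [190. 164.] [11.3 48.3] 9.1 ctr [0.602 0.313 0.104] box [[0.549, 0.335], [0.661, 0.317], [0.656, 0.291], [0.544, 0.31]]
[221 144  12  46 292] [227.2 166.5] [ 7.1 44.8] 8.7 ctr [0.595 0.227 0.104] box [[0.544, 0.243], [0.648, 0.226], [0.645, 0.21], [0.542, 0.227]]
[245 148  10  45 232] [249.9 170. ] [ 5.6 44.4] 8.5 ctr [0.586 0.174 0.104] box [[0.536, 0.189], [0.638, 0.172], [0.636, 0.159], [0.533, 0.176]]
[269 151  10  45 160] [273.6 173.1] [ 3.8 44.4] 8.7 ctr [0.577 0.119 0.104] box [[0.527, 0.132], [0.63, 0.114], [0.628, 0.106], [0.526, 0.123]]
[296 156  18  50 533] [304.3 180.5] [12.3 49.8] 8.1 ctr [0.559 0.048 0.104] box [[0.504, 0.071], [0.619, 0.052], [0.614, 0.024], [0.499, 0.043]]
[383 206  15  22 295] [390.  216.5] [21. 14.] 90.0 ctr [ 0.472 -0.155  0.082] box [[0.497, -0.14], [0.497, -0.173], [0.447, -0.171], [0.448, -0.138]]
[311 225  17  15 187] [319. 232.] [14. 16.] 90.0 ctr [0.439 0.016 0.104] box [[0.455, 0.034], [0.454, -0.003], [0.422, -0.002], [0.423, 0.035]]
```

View pics/crop.png

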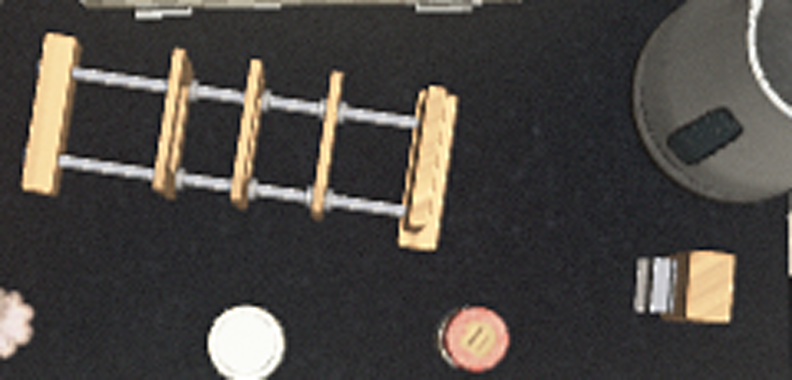

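The crop shows the gauge block top at crop (710,287), hook towards +y, nearly axis-aligned, and the rack turned about -9°. Next I move above the gauge.

```bash
python3 -m crank '[{"gripper":85,"travel":[39,-25,0],"twist":[0,0,0]},{"gripper":85,"travel":[39,-25,0],"twist":[0,0,0]},{"gripper":85,"travel":[39,-25,0],"twist":[0,0,0]},{"gripper":85,"travel":[39,-25,0],"twist":[0,0,0]},{"gripper":85,"travel":[39,-25,0],"twist":[0,0,0]},{"gripper":85,"travel":[39,-25,0],"twist":[0,0,0]},{"gripper":85,"travel":[39,-25,0],"twist":[0,0,0]},{"gripper":85,"travel":[39,-25,0],"twist":[0,0,0]},{"gripper":85,"travel":[39,-25,0],"twist":[0,0,0]},{"gripper":85,"travel":[39,-25,0],"twist":[0,0,0]},{"gripper":85,"travel":[0,0,0],"twist":[0,0,0.174]},{"gripper":85,"travel":[0,0,0],"twist":[0,0,0.174]}]'
python3 - <<'E'
from h import *
c=bot.calibration('wrist'); im=bot.camera('wrist'); cv2.imwrite('pics/w1.png',im[:,:,::-1]); print(c,bot.get_obs()['ee_pos'],bot.get_obs()['tcp_rot'])
E
```

```text
time: 1.6
ee_pos: [0.4664, -0.1568, 0.2308]
tcp_rot: [-180.0, 0.1, -1.3]
wrist_force: [0.1, -0.6, 0.5]
opening: 0.085
grasp_force: 0.0
{'vfov': 65.70646984690485, 'cx': 276.1835445028983, 'cy': 207.05669264239725, 'camera_from_world': array([[-2.37311808e-02, -9.99718369e-01, -1.17542058e-04,
        -1.44700659e-01],
       [-9.47935079e-01,  2.24646059e-02,  3.17670311e-01,
         4.04296535e-01],
       [-3.17578205e-01,  7.65011383e-03, -9.48201223e-01,
         5.29087839e-01],
       [ 0.00000000e+00,  0.00000000e+00,  0.00000000e+00,
         1.00000000e+00]])} [ 0.46621852 -0.15706575  0.23083419] [-1.79987389e+02  4.99624018e-02 -1.79597747e+00]
```

View pics/w1.png

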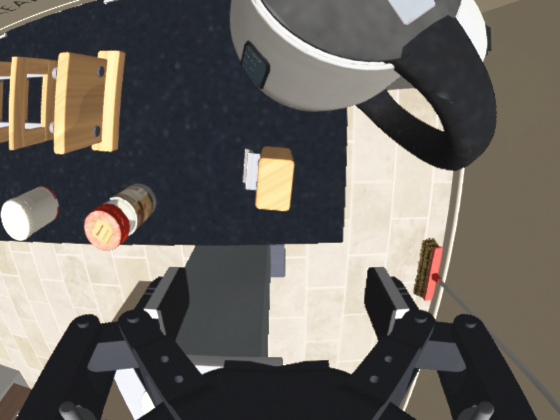

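The wrist view shows the gauge top at about (275,185) with its hook on the left (250,168), and the kettle above it in the picture (+x). I'll refine the gauge pose.

Run:
```python
from h import *
im=cv2.imread('pics/w1.png'); c=bot.calibration('wrist')
o,_=ray(c,'wrist',[0,0]); print('cam',o.round(3))
cr=im[135:225,235:305]; cv2.imwrite('pics/w1c.png',cv2.resize(cr,None,fx=6,fy=6,interpolation=cv2.INTER_CUBIC))
hsv=cv2.cvtColor(im,cv2.COLOR_BGR2HSV)
for row in (170,180,190,200): print(row,hsv[row,250:300].tolist()[::3])
for vmin in (150,185,205):
    m=cv2.inRange(hsv,(5,60,vmin),(28,255,255)); r=np.zeros_like(m); r[140:220,240:300]=1; m*=r
    n,l,s,ce=cv2.connectedComponentsWithStats(m); i=1+np.argmax(s[1:,4])
    R=cv2.minAreaRect(np.argwhere(l==i)[:,::-1].astype(np.float32)); b=cv2.boxPoints(R)
    print(vmin,s[i],b.round(1).tolist(),plane(c,'wrist',b,.082)[:,:2].round(4).tolist(),plane(c,'wrist',R[0],.082).round(4))
```

```text
cam [ 0.548 -0.159  0.373]
170 [[120, 8, 237], [116, 9, 239], [124, 8, 235], [22, 103, 253], [24, 77, 254], [24, 77, 254], [24, 79, 254], [24, 80, 254], [23, 87, 253], [21, 92, 251], [22, 91, 251], [22, 88, 252], [22, 88, 253], [22, 90, 252], [20, 107, 245], [113, 65, 47], [110, 61, 50]]
180 [[120, 9, 235], [116, 9, 239], [138, 6, 221], [21, 109, 249], [22, 91, 251], [22, 89, 252], [22, 88, 253], [22, 89, 252], [22, 88, 252], [23, 87, 253], [23, 87, 253], [22, 90, 252], [21, 94, 251], [22, 94, 251], [16, 118, 181], [111, 66, 50], [110, 67, 46]]
190 [[113, 26, 77], [113, 23, 88], [14, 92, 172], [22, 95, 252], [23, 87, 253], [22, 90, 252], [21, 94, 251], [22, 92, 251], [23, 86, 253], [23, 83, 253], [23, 84, 253], [23, 81, 254], [24, 79, 254], [24, 83, 254], [8, 47, 65], [111, 66, 50], [111, 69, 48]]
200 [[109, 66, 54], [108, 62, 49], [17, 126, 230], [23, 87, 253], [23, 84, 253], [23, 82, 254], [24, 80, 254], [24, 79, 254], [24, 81, 254], [23, 86, 253], [22, 91, 252], [22, 89, 252], [23, 84, 253], [20, 106, 246], [111, 68, 49], [108, 72, 46], [111, 71, 47]]
150 [ 255  157   39   54 1793] [[254.39999389648438, 208.0], [258.70001220703125, 156.60000610351562], [294.0, 159.5], [289.70001220703125, 211.0]] [[0.4499, -0.1349], [0.4989, -0.1413], [0.4951, -0.1732], [0.4458, -0.1682]] [[ 0.4729 -0.1545  0.082 ]]
185 [ 256  158   38   53 1765] [[254.6999969482422, 208.10000610351562], [258.6000061035156, 157.0], [293.79998779296875, 159.8000030517578], [289.8999938964844, 210.8000030517578]] [[0.4498, -0.1352], [0.4984, -0.1412], [0.4949, -0.173], [0.446, -0.1684]] [[ 0.4727 -0.1545  0.082 ]]
205 [ 256  158   38   53 1738] [[254.1999969482422, 207.6999969482422], [258.79998779296875, 156.89999389648438], [293.70001220703125, 160.10000610351562], [289.1000061035156, 210.8000030517578]] [[0.4502, -0.1348], [0.4986, -0.1414], [0.4946, -0.173], [0.446, -0.1677]] [[ 0.4728 -0.1543  0.082 ]]
```

View pics/w1c.png

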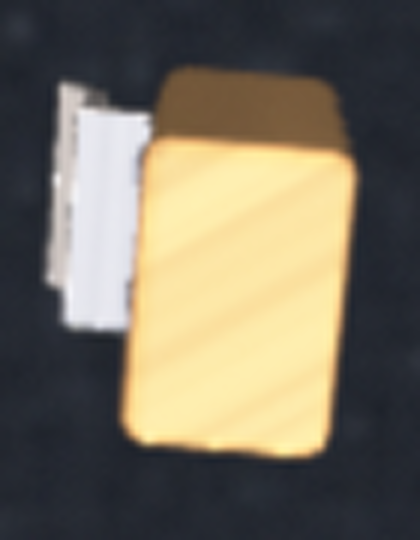

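```bash
python3 -m crank '[{"gripper":85,"travel":[6,-2.5,0],"twist":[0,0,0.087]},{"gripper":85,"travel":[0,0,35],"twist":[0,0,0]},{"gripper":85,"travel":[0,0,40],"twist":[0,0,0]},{"gripper":85,"travel":[0,0,40],"twist":[0,0,0]},{"gripper":85,"travel":[0,0,40],"twist":[0,0,0]},{"gripper":85,"travel":[0,0,36],"twist":[0,0,0]},{"gripper":85,"travel":[0,0,0],"twist":[0,0,0]},{"gripper":20,"travel":[0,0,0],"twist":[0,0,0]},{"gripper":20,"travel":[0,0,0],"twist":[0,0,0]},{"gripper":20,"travel":[0,0,0],"twist":[0,0,0]},{"gripper":20,"travel":[0,0,0],"twist":[0,0,0]},{"gripper":20,"travel":[0,0,0],"twist":[0,0,0]}]' 100
python3 - <<'E'
from h import *
c=bot.calibration('wrist'); im=bot.camera('wrist'); cv2.imwrite('pics/w2.png',im[:,:,::-1])
E
```

```text
time: 3.15
ee_pos: [0.4731, -0.1553, 0.0418]
tcp_rot: [180.0, -0.1, -6.0]
wrist_force: [-0.8, 1.1, 5.6]
opening: 0.0322
grasp_force: 99.3
```

View pics/w2.png

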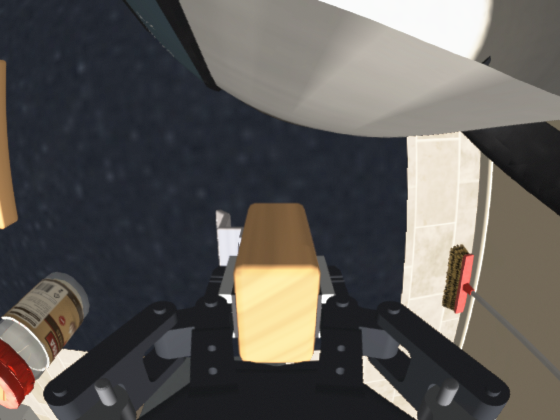

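Grasp is good: the block sits squarely between the pads, hook to the left. Next: lift, turn to the rack's yaw and look at it from above.

```bash
python3 -m crank '[{"gripper":20,"travel":[0,0,-40],"twist":[0,0,0]},{"gripper":20,"travel":[0,0,-45],"twist":[0,0,0]},{"gripper":20,"travel":[0,0,-45],"twist":[0,0,0]},{"gripper":20,"travel":[0,0,-45],"twist":[0,0,0]},{"gripper":20,"travel":[0,-41,-25],"twist":[0,0,0]},{"gripper":20,"travel":[0,-41,0],"twist":[0,0,0]},{"gripper":20,"travel":[0,-41,0],"twist":[0,0,0]},{"gripper":20,"travel":[0,-41,0],"twist":[0,0,0]},{"gripper":20,"travel":[0,-41,0],"twist":[0,0,0]},{"gripper":20,"travel":[0,-41,0],"twist":[0,0,0]},{"gripper":20,"travel":[0,-40,0],"twist":[0,0,0.056]},{"gripper":20,"travel":[0,0,0],"twist":[0,0,0]}]'
python3 - <<'E'
from h import *
c=bot.calibration('wrist'); im=bot.camera('wrist'); cv2.imwrite('pics/w3.png',im[:,:,::-1]); import pickle; pickle.dump(c,open('w3.pkl','wb'))
o=bot.get_obs(); print(o['ee_pos'],o['tcp_rot'],o['wrist_force'])
E
```

```text
time: 4.7
ee_pos: [0.4893, 0.0187, 0.2457]
tcp_rot: [-175.2, 0.3, -0.5]
wrist_force: [0.4, 0.0, -1.7]
opening: 0.0322
grasp_force: 99.7
[0.48928307 0.01853548 0.24558489] [-175.24756525    0.25961579   -0.53863162] [-0.42561998  0.82606608 -1.74210959]
```

View pics/w3.png

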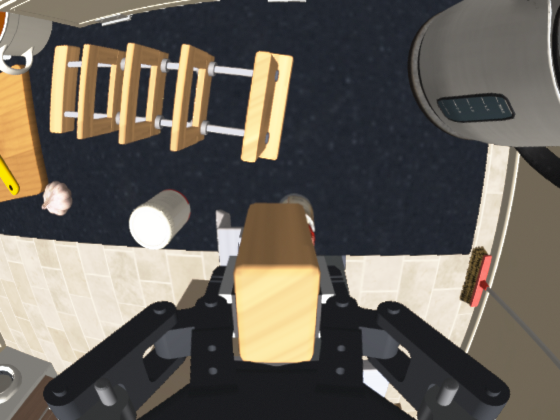

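The view shows the cheek's top at about (262,105) and the dividers to its left, tops near cols 185, 130 and 85. The tool came up short and is tilted, so I check the joints.

```bash
python3 - <<'E'
from h import *
o=bot.get_obs(); print(o['q'].round(2),o['qd'].round(2),o['ee_pos'],o['tcp_rot'])
E
python3 -m crank '[{"gripper":20,"travel":[0,0,0],"twist":[0,0,0]},{"gripper":20,"travel":[0,0,0],"twist":[0,0,0]}]'
python3 - <<'E'
from h import *
o=bot.get_obs(); print(o['q'].round(2),o['qd'].round(2),o['ee_pos'],o['tcp_rot'])
E
```

```text
[ -0.59  -2.78   3.68  96.73   4.75 179.94] [-0.08 -0.03 -0.2  -0.16 -0.34 -0.04] [0.48928307 0.01853548 0.24558489] [-175.24756525    0.25961579   -0.53863162]
time: 5.0
ee_pos: [0.4892, 0.0187, 0.2455]
tcp_rot: [-175.2, 0.3, -0.5]
wrist_force: [0.4, -0.2, -1.7]
opening: 0.0321
grasp_force: 99.7
[ -0.57  -2.79   3.66  96.72   4.76 179.94] [ 0.15  0.09 -0.04  0.06  0.04 -0.05] [0.48918724 0.01874748 0.24549932] [-175.24459561    0.26216787   -0.51478495]
```

Joint 6 is at its 180° limit (yaw = q1 + 180 - q6). Unwinding the wrist by a full turn gives the same orientation at q6 near -157°, so I do that in the air and take out the tilt.

```bash
python3 -m crank '[{"gripper":20,"travel":[0,0,0],"twist":[-0.083,0,-0.09]},{"gripper":20,"travel":[0,0,0],"twist":[0,0,-0.18]},{"gripper":20,"travel":[0,0,0],"twist":[0,0,-0.18]},{"gripper":20,"travel":[0,0,0],"twist":[0,0,-0.18]},{"gripper":20,"travel":[0,0,0],"twist":[0,0,-0.18]},{"gripper":20,"travel":[0,0,0],"twist":[0,0,-0.18]},{"gripper":20,"travel":[0,0,0],"twist":[0,0,-0.18]},{"gripper":20,"travel":[0,0,0],"twist":[0,0,-0.18]},{"gripper":20,"travel":[0,0,0],"twist":[0,0,-0.18]},{"gripper":20,"travel":[0,0,0],"twist":[0,0,-0.18]},{"gripper":20,"travel":[0,0,0],"twist":[0,0,-0.18]},{"gripper":20,"travel":[0,0,0],"twist":[0,0,-0.18]}]'
python3 -m crank '[{"gripper":20,"travel":[0,0,0],"twist":[0,0,-0.18]},{"gripper":20,"travel":[0,0,0],"twist":[0,0,-0.18]},{"gripper":20,"travel":[0,0,0],"twist":[0,0,-0.18]},{"gripper":20,"travel":[0,0,0],"twist":[0,0,-0.18]},{"gripper":20,"travel":[0,0,0],"twist":[0,0,-0.18]},{"gripper":20,"travel":[0,0,0],"twist":[0,0,-0.18]},{"gripper":20,"travel":[0,0,0],"twist":[0,0,-0.18]},{"gripper":20,"travel":[0,0,0],"twist":[0,0,-0.18]},{"gripper":20,"travel":[0,0,0],"twist":[0,0,-0.18]},{"gripper":20,"travel":[0,0,0],"twist":[0,0,-0.18]},{"gripper":20,"travel":[0,0,0],"twist":[0,0,-0.18]},{"gripper":20,"travel":[0,0,0],"twist":[0,0,-0.18]}]'
python3 - <<'E'
from h import *
o=bot.get_obs(); print(o['q'].round(2),o['ee_pos'],o['tcp_rot'])
E
```

```text
time: 6.5
ee_pos: [0.4892, 0.0189, 0.2455]
tcp_rot: [-180.0, -0.0, 118.4]
wrist_force: [0.4, 0.4, -1.9]
opening: 0.032
grasp_force: 99.6
time: 8.0
ee_pos: [0.4892, 0.0189, 0.2455]
tcp_rot: [180.0, -0.0, -117.8]
wrist_force: [0.2, 0.1, -0.7]
opening: 0.0322
grasp_force: 99.6
[ 2.210e+00 -2.910e+00  3.660e+00  9.662e+01  1.000e-02 -5.999e+01] [0.48919628 0.0189121  0.24550518] [ 1.79952562e+02 -1.05000464e-02 -1.17804600e+02]
```

```bash
python3 -m crank '[{"gripper":20,"travel":[0,0,0],"twist":[0,0,-0.172]},{"gripper":20,"travel":[0,0,0],"twist":[0,0,-0.172]},{"gripper":20,"travel":[0,0,0],"twist":[0,0,-0.172]},{"gripper":20,"travel":[0,0,0],"twist":[0,0,-0.172]},{"gripper":20,"travel":[0,0,0],"twist":[0,0,-0.172]},{"gripper":20,"travel":[0,0,0],"twist":[0,0,-0.172]},{"gripper":20,"travel":[0,0,0],"twist":[0,0,-0.172]},{"gripper":20,"travel":[0,0,0],"twist":[0,0,-0.172]},{"gripper":20,"travel":[0,0,0],"twist":[0,0,-0.172]},{"gripper":20,"travel":[0,0,0],"twist":[0,0,-0.172]},{"gripper":20,"travel":[0,0,0],"twist":[0,0,-0.172]}]'
python3 -m crank '[{"gripper":20,"travel":[-2,-37,0],"twist":[0,0,0]},{"gripper":20,"travel":[-2,-37,0],"twist":[0,0,0]},{"gripper":20,"travel":[-3,-37,0],"twist":[0,0,0]},{"gripper":20,"travel":[0,0,0],"twist":[0,0,0]}]'
python3 - <<'E'
from h import *
c=bot.calibration('wrist'); im=bot.camera('wrist'); cv2.imwrite('pics/w4.png',im[:,:,::-1]); import pickle; pickle.dump(c,open('w4.pkl','wb'))
o=bot.get_obs(); print(o['q'].round(2),o['ee_pos'],o['tcp_rot'],o['wrist_force'])
E
```

```text
time: 9.38
ee_pos: [0.4892, 0.0189, 0.2455]
tcp_rot: [-180.0, 0.0, -9.4]
wrist_force: [0.4, -0.1, -1.1]
opening: 0.0322
grasp_force: 99.6
time: 9.88
ee_pos: [0.5011, 0.1314, 0.2452]
tcp_rot: [-180.0, 0.1, -9.6]
wrist_force: [0.0, 0.7, -2.6]
opening: 0.0317
grasp_force: 99.8
[ 1.457e+01  9.300e-01  7.420e+00  9.656e+01  2.000e-02 -1.558e+02] [0.50100444 0.13032997 0.24531189] [ 1.79988392e+02  6.91461204e-02 -9.62828493e+00] [-0.47255374 -0.2016106  -1.18104472]
```

View pics/w4.png

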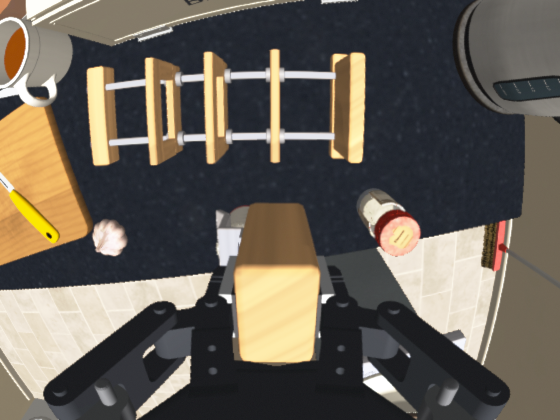

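Wrist view: divider 1's top at cols 271-279 right under the camera, divider 2 around 206-227, divider 3 around 147-180, cheek around 333-365. I read the edges from intensity profiles.

Run:
```python
from h import *
import pickle
c=pickle.load(open('w4.pkl','rb')); im=cv2.imread('pics/w4.png')
for r in (57,150):
  p=im[r-3:r+4].mean(0)[:,2]
  for a,b in ((140,186),(198,232),(264,286),(326,372)): print(r,a,p[a:b].round().astype(int).tolist())
# project model: rack frame guess -> px for check later
cv2.imwrite('pics/w4c.png',cv2.resize(im[40:175,130:380],None,fx=3.2,fy=3.2,interpolation=cv2.INTER_CUBIC))
```

```text
57 140 [35, 34, 34, 35, 53, 106, 137, 141, 142, 143, 149, 149, 140, 109, 85, 76, 71, 66, 62, 58, 53, 47, 41, 39, 38, 36, 34, 34, 35, 35, 35, 36, 36, 37, 38, 38, 39, 38, 38, 39, 38, 38, 38, 38, 38, 38]
57 198 [36, 35, 34, 34, 46, 122, 235, 253, 253, 254, 254, 254, 253, 250, 210, 148, 134, 132, 127, 115, 106, 92, 81, 71, 58, 44, 38, 38, 40, 42, 41, 39, 37, 36]
57 264 [36, 38, 39, 40, 40, 76, 187, 239, 253, 253, 254, 254, 254, 253, 243, 159, 61, 34, 34, 34, 33, 32]
57 326 [39, 38, 37, 41, 66, 98, 159, 234, 252, 254, 254, 254, 253, 248, 231, 217, 205, 188, 171, 160, 143, 117, 104, 126, 209, 250, 253, 254, 254, 254, 254, 254, 253, 253, 253, 252, 252, 250, 227, 116, 44, 35, 35, 35, 35, 35]
150 140 [35, 34, 34, 35, 35, 35, 36, 38, 83, 198, 247, 250, 250, 249, 247, 238, 206, 148, 139, 136, 133, 137, 146, 143, 138, 137, 137, 138, 137, 136, 135, 135, 136, 134, 136, 145, 133, 118, 107, 103, 95, 85, 65, 40, 32, 32]
150 198 [36, 36, 36, 35, 35, 35, 37, 73, 176, 240, 249, 250, 250, 249, 247, 238, 191, 147, 137, 138, 140, 137, 137, 137, 136, 135, 128, 112, 91, 74, 55, 37, 34, 34]
150 264 [37, 37, 35, 36, 34, 54, 137, 224, 242, 248, 250, 250, 250, 248, 237, 188, 76, 37, 37, 35, 36, 36]
150 326 [36, 38, 58, 92, 133, 226, 252, 244, 215, 194, 177, 161, 142, 123, 110, 106, 104, 103, 102, 103, 104, 123, 196, 245, 250, 251, 251, 251, 251, 251, 251, 252, 252, 252, 252, 252, 240, 103, 35, 35, 36, 38, 39, 39, 39, 38]
```

View pics/w4c.png

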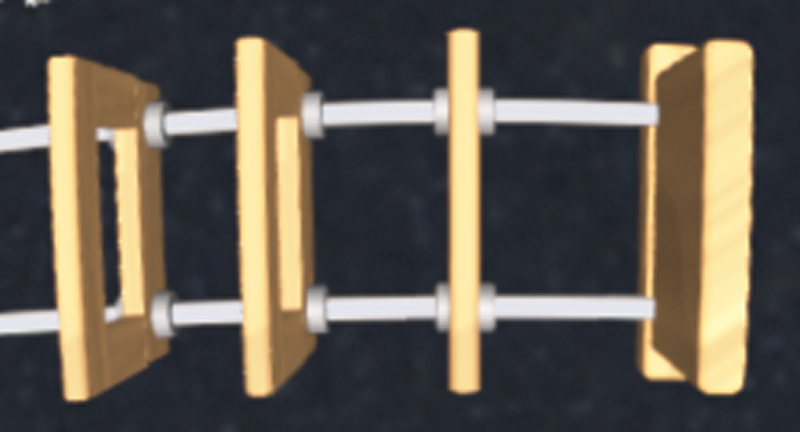

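Run:
```python
from h import *
import pickle
c=pickle.load(open('w4.pkl','rb'))
P=lambda u,v:plane(c,'wrist',[u,v],.104)[0,:2]
E={'cin':((349.7,57),(347.8,150)),'d1L':((269.6,57),(270,150)),'d1R':((279.5,57),(279.3,150)),'d2L':((203.2,57),(205.8,150)),'d2R':((212.3,57),(214.5,150)),'d3L':((145,57),(148.8,150)),'d3R':((153,57),(156.8,150)),'cout':((364.8,57),(362.8,150))}
W={k:np.array([P(*a) for a in v]) for k,v in E.items()}
for k,v in W.items(): d=v[0]-v[1]; print(k,v.round(4).tolist(),'yaw',np.degrees(np.arctan2(d[1],d[0])).round(2))
mid=np.array([P(274.5,48.7),P(274.8,162.5)]); print('d1 ends',mid.round(4),np.linalg.norm(mid[0]-mid[1]),mid.mean(0))
yaw=np.radians(-9.4)
ex=np.array([np.cos(yaw),np.sin(yaw)]); ey=np.array([-ex[1],ex[0]])
o=W['cin'].mean(0)
for k,v in W.items(): print(k,((v-o)@ey*1000).round(1),((v-o)@ex*1000).round(1))
# tool position in same frame
ob=bot.get_obs(); t=ob['ee_pos'][:2]; print('tool',t,'rel',((t-o)@ex*1000).round(1),((t-o)@ey*1000).round(1),'d1ctr x',((mid.mean(0)-o)@ex*1000).round(1))
```

```text
cin [[0.6118, 0.0491], [0.5299, 0.0627]] yaw -9.43
d1L [[0.6212, 0.1176], [0.5407, 0.1311]] yaw -9.54
d1R [[0.6198, 0.1093], [0.5393, 0.1231]] yaw -9.72
d2L [[0.633, 0.1738], [0.5511, 0.1874]] yaw -9.44
d2R [[0.6311, 0.166], [0.5495, 0.1796]] yaw -9.52
d3L [[0.6473, 0.2267], [0.5622, 0.2412]] yaw -9.65
d3R [[0.645, 0.2191], [0.5605, 0.2333]] yaw -9.53
cout [[0.6105, 0.0355], [0.5279, 0.0489]] yaw -9.22
d1 ends [[0.6278 0.1122]
 [0.5289 0.1289]] 0.10027756333464184 [0.57834176 0.12056206]
cin [-0.  0.] [ 41.5 -41.5]
d1L [69.1 69.3] [ 39.6 -42. ]
d1R [60.6 61.1] [ 39.6 -42.1]
d2L [126.5 126.5] [ 42.1 -41. ]
d2R [118.4 118.6] [ 41.5 -41.2]
d3L [181.  181.4] [ 47.5 -38.8]
d3R [173.1 173.3] [ 46.6 -39.2]
cout [-13.6 -13.9] [ 42.5 -41.2]
tool [0.50100444 0.13032997] rel -81.0 62.0 d1ctr x -3.1
```

Measurements agree with the given sizes: cheek 13.8 mm thick, dividers 8 mm; centres at 65.0, 122.5 and 177.3 mm; yaw -9.5°. Before moving in over the rack I check how close the bin is.

Run:
```python
from h import *
import pickle
c=pickle.load(open('w4.pkl','rb')); t=bot.calibration('top')
im=cv2.imread('pics/w4.png'); print('w col 280',im[0:30,280].tolist()[::2]); print('w col 200',im[0:40,200].tolist()[::2])
im=cv2.imread('pics/top0.png'); print('top col 255',im[100:140,255].tolist()[::2])
for z in (0,.1,.15,.2,.25): print(z,plane(t,'top',[[255,131],[255,112]],z)[:,:2].round(3).tolist(),plane(c,'wrist',[[200,16],[280,5]],z)[:,:2].round(3).tolist())
```

```text
w col 280 [[104, 123, 131], [103, 119, 128], [51, 46, 46], [47, 38, 36], [47, 38, 34], [47, 39, 35], [48, 40, 36], [48, 39, 35], [49, 40, 37], [47, 39, 35], [45, 37, 33], [45, 37, 32], [46, 37, 35], [48, 39, 36], [48, 40, 35]]
w col 200 [[45, 43, 41], [91, 104, 112], [105, 122, 132], [103, 122, 132], [104, 123, 133], [104, 122, 133], [103, 122, 132], [218, 233, 238], [110, 129, 137], [99, 115, 122], [50, 43, 39], [48, 40, 35], [49, 41, 36], [48, 40, 36], [46, 39, 35], [48, 39, 36], [47, 40, 34], [46, 38, 34], [47, 39, 35], [43, 35, 31]]
top col 255 [[235, 246, 248], [235, 246, 248], [234, 246, 248], [235, 246, 248], [236, 247, 249], [235, 246, 249], [175, 199, 209], [236, 247, 249], [139, 159, 165], [113, 129, 137], [99, 117, 122], [98, 113, 121], [85, 101, 108], [86, 101, 108], [94, 112, 118], [129, 150, 156], [118, 125, 127], [47, 49, 51], [51, 55, 56], [47, 46, 50]]
0 [[0.702, 0.164], [0.752, 0.163]] [[0.704, 0.189], [0.698, 0.094]]
0.1 [[0.678, 0.161], [0.724, 0.16]] [[0.672, 0.171], [0.668, 0.101]]
0.15 [[0.667, 0.159], [0.71, 0.158]] [[0.657, 0.162], [0.653, 0.104]]
0.2 [[0.655, 0.157], [0.696, 0.157]] [[0.641, 0.153], [0.638, 0.107]]
0.25 [[0.643, 0.156], [0.682, 0.155]] [[0.625, 0.144], [0.623, 0.11]]
```

The bin front is at x ≈ 0.70 and the gripper reaches 0.62, so it is clear. Moving over divider 1.

```bash
python3 -m crank '[{"gripper":20,"travel":[26,6,0],"twist":[0,0,0]},{"gripper":20,"travel":[26,6,0],"twist":[0,0,0]},{"gripper":20,"travel":[26,6.5,0],"twist":[0,0,0]},{"gripper":20,"travel":[0,0,35],"twist":[0,0,0]},{"gripper":20,"travel":[0,0,35],"twist":[0,0,0]},{"gripper":20,"travel":[0,0,23],"twist":[0,0,0]},{"gripper":20,"travel":[0,0,0],"twist":[0,0,0]},{"gripper":20,"travel":[0,0,0],"twist":[0,0,0]}]'
python3 - <<'E'
from h import *
o=bot.get_obs(); yaw=np.radians(-9.5); ex=np.array([np.cos(yaw),np.sin(yaw)]); ey=np.array([-ex[1],ex[0]]); O=np.array([.57085,.0559])
t=o['ee_pos'][:2]-O; print('rack x,y',(t@ex*1000).round(1),(t@ey*1000).round(1),o['ee_pos'],o['tcp_rot'],o['wrist_force'])
c=bot.calibration('side'); im=bot.camera('side'); cv2.imwrite('pics/s1.png',cv2.resize(im[120:290,260:400,::-1],None,fx=3.5,fy=3.5,interpolation=cv2.INTER_CUBIC))
E
```

```text
time: 10.92
ee_pos: [0.5751, 0.0977, 0.1538]
tcp_rot: [-180.0, -0.0, -9.8]
wrist_force: [0.5, 0.0, -1.6]
opening: 0.0318
grasp_force: 99.9
rack x,y -2.7 42.0 [0.57514946 0.09771969 0.15383818] [-1.79972276e+02 -3.30660736e-02 -9.76378628e+00] [ 0.5489928   0.03312877 -1.60213152]
```

View pics/s1.png

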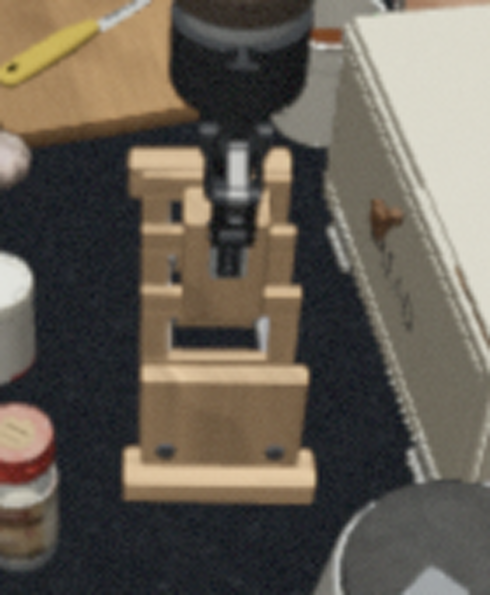

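The side view shows the gauge above divider 1, centred across the rack. It needs a 1.5 mm correction outwards, then a descent in steps with force checks.

```bash
python3 -m crank '[{"gripper":20,"travel":[0,-1.5,4],"twist":[0,0,-0.004]},{"gripper":20,"travel":[0,0,4],"twist":[0,0,0]},{"gripper":20,"travel":[0,0,2],"twist":[0,0,0]},{"gripper":20,"travel":[0,0,1.5],"twist":[0,0,0]}]'; python3 -m crank '[{"gripper":20,"travel":[0,0,1.5],"twist":[0,0,0]},{"gripper":20,"travel":[0,0,1],"twist":[0,0,0]}]'
```

```text
time: 11.48
ee_pos: [0.5749, 0.0997, 0.1408]
tcp_rot: [-180.0, 0.1, -9.5]
wrist_force: [-0.3, -0.4, -1.9]
opening: 0.0316
grasp_force: 99.9
time: 11.72
ee_pos: [0.575, 0.0996, 0.1385]
tcp_rot: [180.0, 0.0, -9.5]
wrist_force: [0.0, -0.4, -1.5]
opening: 0.0313
grasp_force: 99.8
```

```bash
python3 -m crank '[{"gripper":20,"travel":[0,0,2],"twist":[0,0,0]},{"gripper":20,"travel":[0,0,2],"twist":[0,0,0]},{"gripper":20,"travel":[0,0,2],"twist":[0,0,0]}]'; python3 -m crank '[{"gripper":20,"travel":[0,0,4],"twist":[0,0,0]},{"gripper":20,"travel":[0,0,4],"twist":[0,0,0]},{"gripper":20,"travel":[0,0,3],"twist":[0,0,0]},{"gripper":20,"travel":[0,0,0],"twist":[0,0,0]}]'
```

```text
time: 12.1
ee_pos: [0.575, 0.0994, 0.1324]
tcp_rot: [180.0, 0.0, -9.5]
wrist_force: [-0.2, -3.1, 0.2]
opening: 0.0318
grasp_force: 100.1
time: 12.6
ee_pos: [0.5748, 0.0995, 0.1209]
tcp_rot: [180.0, 0.1, -9.5]
wrist_force: [-0.5, -4.5, -2.7]
opening: 0.0319
grasp_force: 99.8
```

Hook is in over the divider. Now drawing it towards the cheek.

```bash
python3 -m crank '[{"gripper":20,"travel":[0,2,0],"twist":[0,0,0]},{"gripper":20,"travel":[0,2,0],"twist":[0,0,0]},{"gripper":20,"travel":[0,2,0],"twist":[0,0,0]},{"gripper":20,"travel":[0,2,0],"twist":[0,0,0]}]'; python3 -m crank '[{"gripper":20,"travel":[0,2,0],"twist":[0,0,0]},{"gripper":20,"travel":[0,2,0],"twist":[0,0,0]},{"gripper":20,"travel":[0,2,0],"twist":[0,0,0]},{"gripper":20,"travel":[0,2,0],"twist":[0,0,0]},{"gripper":20,"travel":[0,2,0],"twist":[0,0,0]}]'
python3 -m crank '[{"gripper":20,"travel":[0,1.5,0],"twist":[0,0,0]},{"gripper":20,"travel":[0,1.5,0],"twist":[0,0,0]}]'
```

```text
time: 13.1
ee_pos: [0.5739, 0.0941, 0.1212]
tcp_rot: [-179.7, 0.1, -9.4]
wrist_force: [2.0, 9.9, -5.7]
opening: 0.0319
grasp_force: 99.8
time: 13.72
ee_pos: [0.5723, 0.0842, 0.1212]
tcp_rot: [-179.7, 0.1, -9.4]
wrist_force: [2.7, 9.2, -5.5]
opening: 0.0319
grasp_force: 99.8
time: 13.98
ee_pos: [0.5718, 0.0813, 0.1212]
tcp_rot: [-179.7, 0.1, -9.4]
wrist_force: [3.3, 9.3, -5.7]
opening: 0.0319
grasp_force: 99.8
```

```bash
python3 -m crank '[{"gripper":20,"travel":[0,1.5,0],"twist":[0,0,0]},{"gripper":20,"travel":[0,1.5,0],"twist":[0,0,0]},{"gripper":20,"travel":[0,1.5,0],"twist":[0,0,0]},{"gripper":20,"travel":[0,0.8,0],"twist":[0,0,0]}]'; python3 -m crank '[{"gripper":20,"travel":[0,0.7,0],"twist":[0,0,0]},{"gripper":20,"travel":[0,0.7,0],"twist":[0,0,0]}]';python3 -m crank '[{"gripper":20,"travel":[0,0.5,0],"twist":[0,0,0]}]'
```

```text
time: 14.48
ee_pos: [0.571, 0.076, 0.1212]
tcp_rot: [-179.7, 0.1, -9.4]
wrist_force: [1.5, 9.7, -5.5]
opening: 0.0323
grasp_force: 99.8
time: 14.72
ee_pos: [0.5707, 0.0747, 0.1212]
tcp_rot: [-179.7, 0.1, -9.4]
wrist_force: [2.5, 9.7, -5.3]
opening: 0.0322
grasp_force: 99.8
time: 14.85
ee_pos: [0.5707, 0.0742, 0.1212]
tcp_rot: [-179.7, 0.1, -9.4]
wrist_force: [2.6, 9.5, -5.6]
opening: 0.0322
grasp_force: 99.8
```

```bash
python3 -m crank '[{"gripper":20,"travel":[0,0.5,0],"twist":[0,0,0]},{"gripper":20,"travel":[0,0.5,0],"twist":[0,0,0]}]';python3 -m crank '[{"gripper":20,"travel":[0,0.4,0],"twist":[0,0,0]}]';python3 -m crank '[{"gripper":20,"travel":[0,0.4,0],"twist":[0,0,0]}]'
```

```text
time: 15.1
ee_pos: [0.5705, 0.0732, 0.1212]
tcp_rot: [-179.7, 0.1, -9.4]
wrist_force: [2.8, 10.5, -5.1]
opening: 0.0319
grasp_force: 99.8
time: 15.22
ee_pos: [0.5704, 0.0728, 0.1212]
tcp_rot: [-179.7, 0.1, -9.4]
wrist_force: [2.1, 9.7, -5.3]
opening: 0.0315
grasp_force: 99.8
time: 15.35
ee_pos: [0.5703, 0.0724, 0.1212]
tcp_rot: [-179.7, 0.1, -9.4]
wrist_force: [2.7, 10.6, -4.5]
opening: 0.0316
grasp_force: 99.8
```

```bash
for i in 1; do python3 -m crank '[{"gripper":20,"travel":[0,0.4,0],"twist":[0,0,0]}]';python3 -m crank '[{"gripper":20,"travel":[0,0.3,0],"twist":[0,0,0]}]';python3 -m crank '[{"gripper":20,"travel":[0,0.3,0],"twist":[0,0,0]}]'; done
```

```text
time: 15.48
ee_pos: [0.5703, 0.072, 0.1212]
tcp_rot: [-179.7, 0.1, -9.4]
wrist_force: [2.1, 10.2, -5.5]
opening: 0.0319
grasp_force: 99.8
time: 15.6
ee_pos: [0.5702, 0.0717, 0.1212]
tcp_rot: [-179.7, 0.1, -9.4]
wrist_force: [1.9, 9.9, -5.0]
opening: 0.0322
grasp_force: 99.8
time: 15.72
ee_pos: [0.5702, 0.0714, 0.1212]
tcp_rot: [-179.7, 0.1, -9.4]
wrist_force: [2.8, 9.6, -6.1]
opening: 0.0319
grasp_force: 99.8
```

```bash
python3 -m crank '[{"gripper":20,"travel":[0,0.4,0],"twist":[0,0,0]}]';python3 -m crank '[{"gripper":20,"travel":[0,0.4,0],"twist":[0,0,0]}]';python3 -m crank '[{"gripper":20,"travel":[0,0.4,0],"twist":[0,0,0]}]'
```

```text
time: 15.85
ee_pos: [0.5702, 0.0713, 0.1212]
tcp_rot: [-179.7, 0.1, -9.4]
wrist_force: [3.2, 12.9, -6.0]
opening: 0.0319
grasp_force: 99.9
time: 15.98
ee_pos: [0.5702, 0.0712, 0.1212]
tcp_rot: [-179.6, 0.1, -9.4]
wrist_force: [2.9, 14.5, -5.6]
opening: 0.032
grasp_force: 99.9
time: 16.1
ee_pos: [0.5701, 0.0712, 0.1212]
tcp_rot: [-179.6, 0.1, -9.3]
wrist_force: [3.4, 16.3, -6.7]
opening: 0.0316
grasp_force: 100.0
```

Contact is felt: the force rose from 10 to 16 N, so the cheek takes about 6 N. Hold, back off to the middle of the play, and lift out.

```bash
python3 -m crank '[{"gripper":20,"travel":[0,0,0],"twist":[0,0,0]},{"gripper":20,"travel":[0,0,0],"twist":[0,0,0]},{"gripper":20,"travel":[0,0,0],"twist":[0,0,0]}]'; python3 -m crank '[{"gripper":20,"travel":[0,-1.5,0],"twist":[0,0,0]},{"gripper":20,"travel":[0,-1.5,0],"twist":[0,0,0]},{"gripper":20,"travel":[0,-0.6,0],"twist":[0,0,0]},{"gripper":20,"travel":[0,0,0],"twist":[0,0,0]}]'
```

```text
time: 16.48
ee_pos: [0.5702, 0.0712, 0.1212]
tcp_rot: [-179.6, 0.1, -9.3]
wrist_force: [3.7, 14.4, -4.8]
opening: 0.0319
grasp_force: 99.9
time: 16.98
ee_pos: [0.5702, 0.0717, 0.1215]
tcp_rot: [-180.0, 0.1, -9.5]
wrist_force: [0.3, 1.6, -2.4]
opening: 0.0321
grasp_force: 101.0
```

```bash
python3 -m crank '[{"gripper":20,"travel":[0,-0.4,-4],"twist":[0,0,0]},{"gripper":20,"travel":[0,0,-8],"twist":[0,0,0]},{"gripper":20,"travel":[0,0,-10],"twist":[0,0,0]},{"gripper":20,"travel":[0,0,-16],"twist":[0,0,0]},{"gripper":20,"travel":[0,-28,-4],"twist":[0,0,0]},{"gripper":20,"travel":[0,-28,0],"twist":[0,0,0]},{"gripper":20,"travel":[0,-28,0],"twist":[0,0,0]},{"gripper":20,"travel":[0,0,0],"twist":[0,0,0]},{"gripper":20,"travel":[0,0,0],"twist":[0,0,0]}]'
cat > m.py <<'E'
from h import *
import sys
o=bot.get_obs(); c=bot.calibration('wrist'); im=bot.camera('wrist'); cv2.imwrite('pics/%s.png'%sys.argv[1],im[:,:,::-1])
yaw=np.radians(-9.5); ex=np.array([np.cos(yaw),np.sin(yaw)]); ey=np.array([-ex[1],ex[0]]); O=np.array([.57085,.0559])
t=o['ee_pos'][:2]-O; print('tool rack x,y',(t@ex*1000).round(1),(t@ey*1000).round(1),'z',o['ee_pos'][2].round(4),o['tcp_rot'].round(2),o['wrist_force'].round(1))
# sample along rack y at several rack x, height .104
ys=np.arange(-40,260,.5)
for x in (20,30,36):
    P=np.array([[*(O+ex*(x-3.1)/1000+ey*y/1000),.104] for y in ys]); uv=proj(c,'wrist',P).astype(np.float32)
    v=cv2.remap(im[:,:,0],uv[None,:,0],uv[None,:,1],cv2.INTER_LINEAR)[0]
    b=(v>185).astype(int); d=np.diff(b); s=np.where(d==1)[0]+1; e=np.where(d==-1)[0]+1
    print('x',x,[(float(ys[i]),float(ys[j])) for i in s for j in [e[e>i].min() if (e>i).any() else len(ys)-1] if ys[j]-ys[i]>4])
E
python3 m.py w5
```

```text
time: 18.1
ee_pos: [0.5843, 0.1545, 0.1641]
tcp_rot: [-180.0, 0.0, -9.5]
wrist_force: [-0.5, -0.7, -1.5]
opening: 0.0318
grasp_force: 101.1
tool rack x,y -3.0 99.5 z 0.1641 [-1.80e+02  2.00e-02 -9.49e+00] [-0.5 -0.7 -1.5]
x 20 [(-12.0, 0.0), (36.5, 43.0), (51.0, 56.0), (119.5, 126.5), (158.0, 163.5), (174.5, 181.5), (224.0, 241.0)]
x 30 [(-12.0, 0.5), (36.5, 43.0), (50.5, 56.0), (119.5, 126.5), (158.0, 163.5), (174.5, 181.5), (224.0, 241.0)]
x 36 [(-12.0, 0.0), (36.5, 43.0), (51.0, 56.5), (119.5, 126.5), (158.0, 163.5), (174.5, 181.5), (224.0, 241.0)]
```

Measured: slot 1 is about 35 mm wide, and divider 2 is at 123.0 in the camera frame (about 121.2 in the tool frame). The gauge is lined up, so I descend.

```bash
python3 -m crank '[{"gripper":20,"travel":[0,-0.2,8],"twist":[0,0,0]},{"gripper":20,"travel":[0,0,8],"twist":[0,0,0]},{"gripper":20,"travel":[0,0,3],"twist":[0,0,0]},{"gripper":20,"travel":[0,0,2],"twist":[0,0,0]},{"gripper":20,"travel":[0,0,2],"twist":[0,0,0]}]'; python3 -m crank '[{"gripper":20,"travel":[0,0,2],"twist":[0,0,0]},{"gripper":20,"travel":[0,0,2],"twist":[0,0,0]},{"gripper":20,"travel":[0,0,2],"twist":[0,0,0]},{"gripper":20,"travel":[0,0,2],"twist":[0,0,0]}]'; python3 -m crank '[{"gripper":20,"travel":[0,0,4],"twist":[0,0,0]},{"gripper":20,"travel":[0,0,4],"twist":[0,0,0]},{"gripper":20,"travel":[0,0,4],"twist":[0,0,0]},{"gripper":20,"travel":[0,0,0],"twist":[0,0,0]}]'
```

```text
time: 18.77
ee_pos: [0.5843, 0.155, 0.1405]
tcp_rot: [-180.0, 0.0, -9.5]
wrist_force: [-0.4, -0.2, -1.3]
opening: 0.0322
grasp_force: 101.1
time: 19.27
ee_pos: [0.5842, 0.155, 0.1324]
tcp_rot: [-180.0, 0.0, -9.5]
wrist_force: [-0.2, -0.2, -2.2]
opening: 0.0321
grasp_force: 101.1
time: 19.77
ee_pos: [0.5841, 0.155, 0.12]
tcp_rot: [-180.0, 0.1, -9.5]
wrist_force: [0.7, 0.6, -3.2]
opening: 0.032
grasp_force: 101.2
```

```bash
python3 -m crank '[{"gripper":20,"travel":[0,2,0],"twist":[0,0,0]},{"gripper":20,"travel":[0,3,0],"twist":[0,0,0]},{"gripper":20,"travel":[0,3,0],"twist":[0,0,0]},{"gripper":20,"travel":[0,3,0],"twist":[0,0,0]},{"gripper":20,"travel":[0,3,0],"twist":[0,0,0]},{"gripper":20,"travel":[0,3,0],"twist":[0,0,0]},{"gripper":20,"travel":[0,3,0],"twist":[0,0,0]},{"gripper":20,"travel":[0,3,0],"twist":[0,0,0]},{"gripper":20,"travel":[0,3,0],"twist":[0,0,0]},{"gripper":20,"travel":[0,3,0],"twist":[0,0,0]},{"gripper":20,"travel":[0,2,0],"twist":[0,0,0]}]'; python3 -m crank '[{"gripper":20,"travel":[0,2,0],"twist":[0,0,0]},{"gripper":20,"travel":[0,1.5,0],"twist":[0,0,0]},{"gripper":20,"travel":[0,1,0],"twist":[0,0,0]},{"gripper":20,"travel":[0,1,0],"twist":[0,0,0]}]'
python3 -c "
from h import *
o=bot.get_obs();t=o['ee_pos'][:2]-[.57085,.0559];print(t@[.165,.986]*1000)"
```

```text
time: 21.15
ee_pos: [0.5791, 0.1252, 0.1202]
tcp_rot: [-179.9, 0.1, -9.5]
wrist_force: [1.8, 5.6, -5.5]
opening: 0.0315
grasp_force: 100.6
time: 21.65
ee_pos: [0.5783, 0.1198, 0.1202]
tcp_rot: [-179.9, 0.1, -9.5]
wrist_force: [1.2, 5.5, -6.0]
opening: 0.0318
grasp_force: 100.6
64.25114231233059
```

```bash
python3 -m crank '[{"gripper":20,"travel":[0,1.5,0],"twist":[0,0,0]},{"gripper":20,"travel":[0,1,0],"twist":[0,0,0]},{"gripper":20,"travel":[0,0.8,0],"twist":[0,0,0]},{"gripper":20,"travel":[0,0.5,0],"twist":[0,0,0]}]';  python3 -m crank '[{"gripper":20,"travel":[0,0.4,0],"twist":[0,0,0]},{"gripper":20,"travel":[0,0.4,0],"twist":[0,0,0]}]'; python3 -m crank '[{"gripper":20,"travel":[0,0.4,0],"twist":[0,0,0]}]'; python3 -m crank '[{"gripper":20,"travel":[0,0.3,0],"twist":[0,0,0]}]'
```

```text
time: 22.15
ee_pos: [0.5777, 0.1161, 0.1202]
tcp_rot: [-179.9, 0.1, -9.5]
wrist_force: [2.0, 5.9, -5.7]
opening: 0.0322
grasp_force: 100.6
time: 22.4
ee_pos: [0.5775, 0.1153, 0.1202]
tcp_rot: [-179.9, 0.1, -9.5]
wrist_force: [2.3, 6.1, -5.3]
opening: 0.0317
grasp_force: 100.6
time: 22.52
ee_pos: [0.5774, 0.1149, 0.1202]
tcp_rot: [-179.9, 0.1, -9.5]
wrist_force: [1.9, 5.6, -5.2]
opening: 0.0319
grasp_force: 100.6
time: 22.65
ee_pos: [0.5774, 0.1146, 0.1202]
tcp_rot: [-179.9, 0.1, -9.5]
wrist_force: [1.5, 5.8, -5.2]
opening: 0.0321
grasp_force: 100.6
```

Now at about 59.0; contact is expected at about 58.

```bash
python3 -m crank '[{"gripper":20,"travel":[0,0.3,0],"twist":[0,0,0]}]'; python3 -m crank '[{"gripper":20,"travel":[0,0.3,0],"twist":[0,0,0]}]'; python3 -m crank '[{"gripper":20,"travel":[0,0.3,0],"twist":[0,0,0]}]'
```

```text
time: 22.78
ee_pos: [0.5774, 0.1143, 0.1202]
tcp_rot: [-179.9, 0.1, -9.5]
wrist_force: [1.5, 5.9, -6.1]
opening: 0.0318
grasp_force: 100.6
time: 22.9
ee_pos: [0.5773, 0.1141, 0.1202]
tcp_rot: [-179.9, 0.1, -9.5]
wrist_force: [2.0, 6.6, -5.9]
opening: 0.0317
grasp_force: 100.5
time: 23.02
ee_pos: [0.5773, 0.114, 0.1202]
tcp_rot: [-179.9, 0.1, -9.4]
wrist_force: [1.6, 7.6, -5.9]
opening: 0.032
grasp_force: 100.4
```

```bash
python3 -m crank '[{"gripper":20,"travel":[0,0.2,0],"twist":[0,0,0]}]'
```

```text
time: 23.15
ee_pos: [0.5773, 0.1139, 0.1202]
tcp_rot: [-179.8, 0.1, -9.4]
wrist_force: [2.3, 8.4, -5.4]
opening: 0.032
grasp_force: 100.4
```

```bash
python3 -m crank '[{"gripper":20,"travel":[0,0.3,0],"twist":[0,0,0]}]'; python3 -m crank '[{"gripper":20,"travel":[0,0.3,0],"twist":[0,0,0]}]'
```

```text
time: 23.28
ee_pos: [0.5773, 0.1139, 0.1203]
tcp_rot: [-179.8, 0.1, -9.4]
wrist_force: [1.7, 9.4, -6.2]
opening: 0.0322
grasp_force: 100.3
time: 23.4
ee_pos: [0.5772, 0.1139, 0.1202]
tcp_rot: [-179.8, 0.1, -9.4]
wrist_force: [2.4, 10.9, -6.7]
opening: 0.0319
grasp_force: 100.3
```

```bash
python3 -m crank '[{"gripper":20,"travel":[0,0.2,0],"twist":[0,0,0]},{"gripper":20,"travel":[0,0,0],"twist":[0,0,0]},{"gripper":20,"travel":[0,0,0],"twist":[0,0,0]},{"gripper":20,"travel":[0,0,0],"twist":[0,0,0]}]'; python3 -m crank '[{"gripper":20,"travel":[0,-1.2,0],"twist":[0,0,0]},{"gripper":20,"travel":[0,-1.2,0],"twist":[0,0,0]},{"gripper":20,"travel":[0,-0.4,0],"twist":[0,0,0]},{"gripper":20,"travel":[0,0,0],"twist":[0,0,0]}]'
```

```text
time: 23.9
ee_pos: [0.5773, 0.1138, 0.1203]
tcp_rot: [-179.8, 0.1, -9.4]
wrist_force: [3.3, 10.6, -6.3]
opening: 0.0321
grasp_force: 100.3
time: 24.4
ee_pos: [0.5775, 0.1144, 0.1206]
tcp_rot: [180.0, 0.0, -9.5]
wrist_force: [0.2, -0.3, -2.0]
opening: 0.0319
grasp_force: 101.1
```

Divider 2 was held at about 5 N on divider 1. Lift and go over divider 3.

```bash
python3 -m crank '[{"gripper":20,"travel":[0,-0.2,-4],"twist":[0,0,0]},{"gripper":20,"travel":[0,0,-8],"twist":[0,0,0]},{"gripper":20,"travel":[0,0,-10],"twist":[0,0,0]},{"gripper":20,"travel":[0,0,-16],"twist":[0,0,0]},{"gripper":20,"travel":[0,-32,-4],"twist":[0,0,0]},{"gripper":20,"travel":[0,-32,0],"twist":[0,0,0]},{"gripper":20,"travel":[0,-32,0],"twist":[0,0,0]},{"gripper":20,"travel":[0,0,0],"twist":[0,0,0]},{"gripper":20,"travel":[0,0,0],"twist":[0,0,0]}]'; python3 m.py w6
```

```text
time: 25.52
ee_pos: [0.5934, 0.2093, 0.1631]
tcp_rot: [-180.0, 0.0, -9.5]
wrist_force: [-0.1, -0.6, -1.4]
opening: 0.0313
grasp_force: 101.3
tool rack x,y -3.1 155.0 z 0.1631 [-1.80e+02  3.00e-02 -9.48e+00] [-0.1 -0.6 -1.4]
x 20 [(-12.0, 0.5), (37.0, 43.5), (64.0, 69.0), (80.0, 86.0), (96.5, 102.0), (175.0, 182.0), (238.0, 255.0)]
x 30 [(-12.0, 0.5), (37.0, 43.0), (64.0, 69.0), (79.5, 86.0), (97.0, 102.0), (175.0, 182.0), (238.0, 255.0)]
x 36 [(-11.5, 0.5), (37.0, 43.0), (64.0, 69.5), (80.0, 86.0), (97.0, 102.5), (175.0, 182.0), (238.0, 255.0)]
```

Slots 1 and 2 look right (d1 at 40.1, d2 at 82.9). The gauge is lined up over divider 3, so I descend.

```bash
python3 -m crank '[{"gripper":20,"travel":[0,0,8],"twist":[0,0,0]},{"gripper":20,"travel":[0,0,8],"twist":[0,0,0]},{"gripper":20,"travel":[0,0,3],"twist":[0,0,0]},{"gripper":20,"travel":[0,0,2],"twist":[0,0,0]},{"gripper":20,"travel":[0,0,2],"twist":[0,0,0]}]'; python3 -m crank '[{"gripper":20,"travel":[0,0,2],"twist":[0,0,0]},{"gripper":20,"travel":[0,0,2],"twist":[0,0,0]},{"gripper":20,"travel":[0,0,2],"twist":[0,0,0]},{"gripper":20,"travel":[0,0,2],"twist":[0,0,0]}]'; python3 -m crank '[{"gripper":20,"travel":[0,0,4],"twist":[0,0,0]},{"gripper":20,"travel":[0,0,4],"twist":[0,0,0]},{"gripper":20,"travel":[0,0,3],"twist":[0,0,0]},{"gripper":20,"travel":[0,0,0],"twist":[0,0,0]}]'
```

```text
time: 26.2
ee_pos: [0.5934, 0.2095, 0.1396]
tcp_rot: [-180.0, 0.0, -9.5]
wrist_force: [-0.1, 0.1, -1.2]
opening: 0.0319
grasp_force: 101.3
time: 26.7
ee_pos: [0.5934, 0.2096, 0.1315]
tcp_rot: [-180.0, 0.0, -9.5]
wrist_force: [-1.1, 0.4, -1.0]
opening: 0.0319
grasp_force: 101.3
time: 27.2
ee_pos: [0.5933, 0.2096, 0.1201]
tcp_rot: [-180.0, 0.1, -9.5]
wrist_force: [0.6, 2.5, -3.7]
opening: 0.0319
grasp_force: 101.4
```

```bash
python3 -m crank '[{"gripper":20,"travel":[0,2,0],"twist":[0,0,0]},{"gripper":20,"travel":[0,4,0],"twist":[0,0,0]},{"gripper":20,"travel":[0,4,0],"twist":[0,0,0]},{"gripper":20,"travel":[0,4,0],"twist":[0,0,0]},{"gripper":20,"travel":[0,4,0],"twist":[0,0,0]},{"gripper":20,"travel":[0,4,0],"twist":[0,0,0]},{"gripper":20,"travel":[0,4,0],"twist":[0,0,0]},{"gripper":20,"travel":[0,4,0],"twist":[0,0,0]},{"gripper":20,"travel":[0,4,0],"twist":[0,0,0]},{"gripper":20,"travel":[0,4,0],"twist":[0,0,0]},{"gripper":20,"travel":[0,4,0],"twist":[0,0,0]},{"gripper":20,"travel":[0,3,0],"twist":[0,0,0]}]'; python3 -m crank '[{"gripper":20,"travel":[0,1.5,0],"twist":[0,0,0]},{"gripper":20,"travel":[0,1.5,0],"twist":[0,0,0]},{"gripper":20,"travel":[0,1,0],"twist":[0,0,0]},{"gripper":20,"travel":[0,0.5,0],"twist":[0,0,0]}]'
python3 -c "
from h import *
o=bot.get_obs();t=o['ee_pos'][:2]-[.57085,.0559];print(t@[.165,.986]*1000)"
```

```text
time: 28.7
ee_pos: [0.5859, 0.1648, 0.1205]
tcp_rot: [-180.0, 0.0, -9.5]
wrist_force: [0.2, 3.4, -5.0]
opening: 0.0323
grasp_force: 101.0
time: 29.2
ee_pos: [0.5852, 0.1607, 0.1205]
tcp_rot: [-180.0, 0.0, -9.5]
wrist_force: [-0.2, 4.3, -4.4]
opening: 0.0318
grasp_force: 100.9
105.66158570811308
```

```bash
python3 -m crank '[{"gripper":20,"travel":[0,1,0],"twist":[0,0,0]},{"gripper":20,"travel":[0,0.8,0],"twist":[0,0,0]},{"gripper":20,"travel":[0,0.6,0],"twist":[0,0,0]},{"gripper":20,"travel":[0,0.4,0],"twist":[0,0,0]}]';  python3 -m crank '[{"gripper":20,"travel":[0,0.3,0],"twist":[0,0,0]}]'; python3 -m crank '[{"gripper":20,"travel":[0,0.3,0],"twist":[0,0,0]}]'; python3 -m crank '[{"gripper":20,"travel":[0,0.3,0],"twist":[0,0,0]}]'
```

```text
time: 29.7
ee_pos: [0.5847, 0.1579, 0.1205]
tcp_rot: [-180.0, 0.0, -9.5]
wrist_force: [-0.3, 4.1, -4.1]
opening: 0.0325
grasp_force: 100.9
time: 29.82
ee_pos: [0.5847, 0.1576, 0.1205]
tcp_rot: [-180.0, 0.0, -9.5]
wrist_force: [-0.2, 3.6, -3.2]
opening: 0.0319
grasp_force: 100.9
time: 29.95
ee_pos: [0.5847, 0.1573, 0.1205]
tcp_rot: [-180.0, 0.0, -9.5]
wrist_force: [-0.0, 4.0, -3.5]
opening: 0.032
grasp_force: 100.9
time: 30.08
ee_pos: [0.5846, 0.157, 0.1205]
tcp_rot: [-180.0, 0.0, -9.5]
wrist_force: [0.4, 4.6, -5.2]
opening: 0.0319
grasp_force: 100.9
```

```bash
python3 -m crank '[{"gripper":20,"travel":[0,0.3,0],"twist":[0,0,0]}]'; python3 -m crank '[{"gripper":20,"travel":[0,0.3,0],"twist":[0,0,0]}]'; python3 -m crank '[{"gripper":20,"travel":[0,0.2,0],"twist":[0,0,0]}]'
```

```text
time: 30.2
ee_pos: [0.5846, 0.1567, 0.1206]
tcp_rot: [-180.0, 0.0, -9.5]
wrist_force: [-0.2, 4.3, -4.2]
opening: 0.0321
grasp_force: 100.9
time: 30.32
ee_pos: [0.5845, 0.1565, 0.1205]
tcp_rot: [-180.0, 0.0, -9.5]
wrist_force: [1.3, 5.5, -3.6]
opening: 0.032
grasp_force: 100.9
time: 30.45
ee_pos: [0.5845, 0.1565, 0.1205]
tcp_rot: [-180.0, 0.0, -9.5]
wrist_force: [0.5, 6.5, -4.6]
opening: 0.0324
grasp_force: 100.9
```

```bash
python3 -m crank '[{"gripper":20,"travel":[0,0.2,0],"twist":[0,0,0]}]'
```

```text
time: 30.58
ee_pos: [0.5845, 0.1565, 0.1206]
tcp_rot: [-179.9, 0.0, -9.5]
wrist_force: [1.2, 7.3, -4.6]
opening: 0.0322
grasp_force: 100.8
```

```bash
python3 -m crank '[{"gripper":20,"travel":[0,0.2,0],"twist":[0,0,0]},{"gripper":20,"travel":[0,0,0],"twist":[0,0,0]}]'; python3 -m crank '[{"gripper":20,"travel":[0,0.1,0],"twist":[0,0,0]},{"gripper":20,"travel":[0,0,0],"twist":[0,0,0]}]'
```

```text
time: 30.82
ee_pos: [0.5845, 0.1565, 0.1206]
tcp_rot: [-179.9, 0.0, -9.5]
wrist_force: [1.9, 7.5, -4.2]
opening: 0.0321
grasp_force: 100.7
time: 31.08
ee_pos: [0.5845, 0.1564, 0.1205]
tcp_rot: [-179.9, 0.0, -9.5]
wrist_force: [0.4, 7.1, -3.9]
opening: 0.0319
grasp_force: 100.7
```

```bash
python3 -m crank '[{"gripper":20,"travel":[0,0.2,0],"twist":[0,0,0]}]'; python3 -m crank '[{"gripper":20,"travel":[0,0,0],"twist":[0,0,0]}]'; python3 -m crank '[{"gripper":20,"travel":[0,0.1,0],"twist":[0,0,0]}]'; python3 -m crank '[{"gripper":20,"travel":[0,0,0],"twist":[0,0,0]}]'
```

```text
time: 31.2
ee_pos: [0.5845, 0.1564, 0.1206]
tcp_rot: [-179.9, 0.0, -9.5]
wrist_force: [0.8, 8.4, -5.3]
opening: 0.032
grasp_force: 100.7
time: 31.32
ee_pos: [0.5845, 0.1564, 0.1205]
tcp_rot: [-179.9, 0.0, -9.5]
wrist_force: [-0.0, 8.0, -4.8]
opening: 0.0321
grasp_force: 100.7
time: 31.45
ee_pos: [0.5845, 0.1564, 0.1206]
tcp_rot: [-179.9, 0.0, -9.5]
wrist_force: [1.3, 8.7, -5.0]
opening: 0.0319
grasp_force: 100.7
time: 31.58
ee_pos: [0.5845, 0.1564, 0.1206]
tcp_rot: [-179.9, 0.0, -9.5]
wrist_force: [0.8, 8.5, -4.2]
opening: 0.0322
grasp_force: 100.7
```

```bash
python3 -m crank '[{"gripper":20,"travel":[0,0.1,0],"twist":[0,0,0]},{"gripper":20,"travel":[0,0,0],"twist":[0,0,0]},{"gripper":20,"travel":[0,0,0],"twist":[0,0,0]}]'; python3 -m crank '[{"gripper":20,"travel":[0,-1,0],"twist":[0,0,0]},{"gripper":20,"travel":[0,-1,0],"twist":[0,0,0]},{"gripper":20,"travel":[0,-0.4,0],"twist":[0,0,0]},{"gripper":20,"travel":[0,0,0],"twist":[0,0,0]}]'
```

```text
time: 31.95
ee_pos: [0.5845, 0.1564, 0.1206]
tcp_rot: [-179.9, 0.0, -9.5]
wrist_force: [1.0, 7.8, -4.3]
opening: 0.0319
grasp_force: 100.6
time: 32.45
ee_pos: [0.5848, 0.1574, 0.1206]
tcp_rot: [180.0, 0.0, -9.5]
wrist_force: [-0.2, -0.1, -1.4]
opening: 0.0318
grasp_force: 101.2
```

Lift out, then check the slots.

```bash
python3 -m crank '[{"gripper":20,"travel":[0,0,-4],"twist":[0,0,0]},{"gripper":20,"travel":[0,0,-8],"twist":[0,0,0]},{"gripper":20,"travel":[0,0,-12],"twist":[0,0,0]},{"gripper":20,"travel":[0,0,-25],"twist":[0,0,0]},{"gripper":20,"travel":[0,0,-30],"twist":[0,0,0]},{"gripper":20,"travel":[0,0,0],"twist":[0,0,0]},{"gripper":20,"travel":[0,0,0],"twist":[0,0,0]}]'; python3 m.py w7
```

```text
time: 33.33
ee_pos: [0.5847, 0.1577, 0.199]
tcp_rot: [180.0, 0.1, -9.5]
wrist_force: [-0.6, 0.2, -1.7]
opening: 0.0319
grasp_force: 101.2
tool rack x,y -3.1 102.7 z 0.199 [ 1.8e+02  6.0e-02 -9.5e+00] [-0.6  0.2 -1.7]
x 20 [(-12.5, 0.0), (36.5, 43.0), (50.0, 55.5), (79.0, 85.5), (121.5, 128.0), (229.5, 247.5)]
x 30 [(-12.0, 0.0), (36.5, 43.0), (50.0, 55.5), (79.0, 85.5), (121.5, 128.0), (229.5, 247.0)]
x 36 [(-12.5, 0.0), (36.5, 42.5), (50.0, 55.5), (79.0, 85.5), (121.5, 128.5), (229.5, 247.0)]
```

Slots check out: divider centres at 39.7, 82.3 and 124.9 (target 39, 82, 125, within ±1.5 mm each). Carrying the gauge to a clear spot.

```bash
python3 -m crank '[{"gripper":20,"travel":[-11.5,42,0],"twist":[0,0,0]},{"gripper":20,"travel":[-11.5,42,0],"twist":[0,0,0]},{"gripper":20,"travel":[-11.5,42,0],"twist":[0,0,0]},{"gripper":20,"travel":[-11.5,42,0],"twist":[0,0,0]},{"gripper":20,"travel":[-11.5,42,0],"twist":[0,0,0.09]},{"gripper":20,"travel":[-11.5,42,0],"twist":[0,0,0.09]},{"gripper":20,"travel":[0,0,30],"twist":[0,0,0]},{"gripper":20,"travel":[0,0,30],"twist":[0,0,0]},{"gripper":20,"travel":[0,0,0],"twist":[0,0,0]}]'; python3 -c "
from h import *
print(bot.get_obs()['q'].round(1))"
```

```text
time: 34.5
ee_pos: [0.4698, -0.0775, 0.1368]
tcp_rot: [179.9, 0.3, -19.8]
wrist_force: [0.1, 0.6, -1.0]
opening: 0.0319
grasp_force: 101.4
[  -9.4   -5.6  -10.9   85.     0.  -169.5]
```

```bash
python3 -m crank '[{"gripper":20,"travel":[0,0,30],"twist":[0,0,0]},{"gripper":20,"travel":[0,0,30],"twist":[0,0,0]},{"gripper":20,"travel":[0,0,20],"twist":[0,0,0]},{"gripper":20,"travel":[0,0,8],"twist":[0,0,0]},{"gripper":20,"travel":[0,0,2],"twist":[0,0,0]},{"gripper":20,"travel":[0,0,0],"twist":[0,0,0]}]'; python3 -m crank '[{"gripper":20,"travel":[0,0,1.5],"twist":[0,0,0]}]'; python3 -m crank '[{"gripper":20,"travel":[0,0,1.5],"twist":[0,0,0]}]'; python3 -m crank '[{"gripper":20,"travel":[0,0,1],"twist":[0,0,0]},{"gripper":20,"travel":[0,0,0],"twist":[0,0,0]}]'
```

```text
time: 35.25
ee_pos: [0.472, -0.0777, 0.0505]
tcp_rot: [-180.0, -0.0, -19.8]
wrist_force: [0.2, -0.3, -1.7]
opening: 0.0323
grasp_force: 101.4
time: 35.38
ee_pos: [0.4721, -0.0777, 0.0489]
tcp_rot: [-180.0, -0.0, -19.8]
wrist_force: [0.3, -0.2, -1.9]
opening: 0.0322
grasp_force: 101.4
time: 35.5
ee_pos: [0.4718, -0.0777, 0.0469]
tcp_rot: [-180.0, 0.0, -19.8]
wrist_force: [0.0, -0.2, -1.9]
opening: 0.0322
grasp_force: 101.4
time: 35.75
ee_pos: [0.4715, -0.0776, 0.0455]
tcp_rot: [180.0, 0.1, -19.8]
wrist_force: [0.1, 0.0, -1.7]
opening: 0.0322
grasp_force: 101.4
```

```bash
python3 -m crank '[{"gripper":20,"travel":[0,0,1.5],"twist":[0,0,0]},{"gripper":20,"travel":[0,0,1],"twist":[0,0,0]}]'; python3 -m crank '[{"gripper":20,"travel":[0,0,0.8],"twist":[0,0,0]},{"gripper":20,"travel":[0,0,0],"twist":[0,0,0]}]'; python3 -m crank '[{"gripper":20,"travel":[0,0,0.6],"twist":[0,0,0]},{"gripper":20,"travel":[0,0,0],"twist":[0,0,0]}]'
```

```text
time: 36.0
ee_pos: [0.4715, -0.0776, 0.0429]
tcp_rot: [180.0, 0.1, -19.8]
wrist_force: [-0.5, -0.5, -1.0]
opening: 0.0317
grasp_force: 101.4
time: 36.25
ee_pos: [0.4715, -0.0776, 0.0421]
tcp_rot: [180.0, 0.1, -19.8]
wrist_force: [-1.2, 1.3, -2.1]
opening: 0.032
grasp_force: 101.4
time: 36.5
ee_pos: [0.4715, -0.0776, 0.0418]
tcp_rot: [-180.0, 0.0, -19.8]
wrist_force: [-1.0, 0.5, 1.0]
opening: 0.0319
grasp_force: 101.8
```

Touched down. Releasing slowly and retreating upward.

```bash
python3 -m crank '[{"gripper":36,"travel":[0,0,0],"twist":[0,0,0]},{"gripper":45,"travel":[0,0,0],"twist":[0,0,0]},{"gripper":58,"travel":[0,0,0],"twist":[0,0,0]},{"gripper":58,"travel":[0,0,0],"twist":[0,0,0]},{"gripper":58,"travel":[0,0,-20],"twist":[0,0,0]},{"gripper":58,"travel":[0,0,-40],"twist":[0,0,0]},{"gripper":58,"travel":[0,0,-40],"twist":[0,0,0]},{"gripper":58,"travel":[0,0,-40],"twist":[0,0,0]},{"gripper":58,"travel":[0,0,-40],"twist":[0,0,0]},{"gripper":58,"travel":[0,0,0],"twist":[0,0,0]},{"gripper":58,"travel":[0,0,0],"twist":[0,0,0]}]'
python3 - <<'E'
from h import *
c=bot.calibration('wrist'); im=bot.camera('wrist')[:,:,::-1].copy(); cv2.imwrite('pics/w8.png',im)
m=cv2.inRange(cv2.cvtColor(im,cv2.COLOR_BGR2HSV),(5,60,205),(28,255,255))
p=proj(c,'wrist',[[.4715,-.0776,.082]])[0]; print(p)
n,l,s,ce=cv2.connectedComponentsWithStats(m); i=l[int(p[1]),int(p[0])]; print(i,s[i])
R=cv2.minAreaRect(np.argwhere(l==i)[:,::-1].astype(np.float32)); print(plane(c,'wrist',cv2.boxPoints(R),.082).round(4),plane(c,'wrist',R[0],.082).round(4))
E
```

```text
time: 37.88
ee_pos: [0.4716, -0.0777, 0.221]
tcp_rot: [180.0, 0.1, -19.8]
wrist_force: [-0.4, -0.2, -0.5]
opening: 0.0579
grasp_force: 0.0
[277.08208128 193.38844546]
10 [ 258  168   36   52 1820]
[[ 0.4992 -0.0697  0.082 ]
 [ 0.4887 -0.0987  0.082 ]
 [ 0.4433 -0.0831  0.082 ]
 [ 0.4543 -0.0526  0.082 ]] [[ 0.4719 -0.0762  0.082 ]]
```

The gauge's top face shows 48 x 31 mm at the right place and height, so it is standing upright. Handing in.

```bash
python3 -c "
from workcell import bot
print(bot.job_done())"
```

```text
the job is handed in; nothing more can be done
None
```

I drew all three dividers up with the gauge and measured the slots by camera at about 35 mm each, within 1 mm; the gauge stands upright on the worktop clear of the rack, and the job is handed in (no verdict was returned).

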